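Put the garlic away in the push-latch garlic keeper

ROBOT

A 6-joint arm with a two-finger parallel gripper is mounted at the origin on the work surface; the furniture and walls round the work are solid. World frame = base frame: x ahead of the robot, y to its left, z up, the work surface at z = 0. Lengths are in mm, angles in rad, forces in N, time in s.
With the tool pointing down it reaches from about 350 to 875 mm from the base axis. Payload 4.2 kg.
Tool frame: the origin (TCP) lies on the centre line of the jaws, within the pads' length; the fingertips stand 22 mm ahead of it and the grasp point (between the pads) lies 3 mm ahead of it (arm.nose_length is the distance from the TCP to the fingertips, in mm); z points along the fingers, x is the direction in which the jaws open and shut, and the axes are right-handed (so a half turn about z gives the same grasp; the last joint's range is limited). The gripper opens to 85 mm and grips with 20 to 120 N. Pads are 22 mm wide; open, the fingers measure 114 mm over their backs; the gripper's body (76 mm by 85 mm) begins 54 mm behind the grasp point. The pads swing forward as they close: fully open they stand 13 mm farther back than shut.
Start: joints at [-0.879, 0.385, 0.008, 0, -1.194, -0.259], TCP at [262.146, -567.344, 253.312] pointing down, gripper open.
Joint ranges: [-3.14, 3.14], [-1.21, 2.06], [-1.07, 1.41], [-3.16, 2.05], [-2.99, -0.16], [-3.1, 3.1]. Speed limits (rad/s): [2.79, 2.79, 3.14, 3.14, 3.14, 3.14].

INTERFACE

Orientations are given as a unit quaternion [x, y, z, w].
In Python, from bench import telemetry, get_image, workorder, nets, arm gives the robot as it stands.
- The arm moves only by the tool apply_moves, never from a script. Its argument "steps" is a list of rows, each an object with "hand": the opening, from 0 (shut) to 1 (fully open); "xyz": the shift along the tool's x, y, z in cm, a list of three; "delta_rot": the turn, a rotation vector about the tool's x, y, z in rad, a list of three. In form: [{"hand": hand, "xyz": [x, y, z], "delta_rot": [wx, wy, wz]}, ...]. A call has 1 to 12 rows; each row is the pose to reach, as a shift and turn from the pose commanded when the call began, along the tool's axes at that moment; what a row does not reach only later rows make up. A row lasts 1/12 s, in which the tool goes at most 41.7 mm and 7.16 degrees, less where a joint would pass 70% of its speed; a pose out of reach is approached as far as the arm can. A call with a gripper value outside its range is refused whole. The fingers move at their own pace and stop on an object; the grip force is fixed at half the most. Time passes only in rows, so rows that repeat a pose let the fingers close. It gives the time, the measured TCP pose, the force and the opening at its end, in the units of the state.
- telemetry.read_state(): the state, without advancing time (a new reading comes with each control period).
- get_image(name): name is "scene" or "top" or "wrist"; returns a dict with "frame" (480x640x3 uint8, blue, green, red), "fx", "fy", "cx", "cy" (pixels), "origin" and "orientation" of the camera in the world. Camera axes: x right, y down, z forward; pixel columns grow to the right and rows downward; lengths in mm; the calibration is good to about 2 mm. The wrist camera is an equidistant fisheye: a pixel r from the principal point sees the ray r / f radians off the axis. A picture is of the moment at which its call begins. There is no depth.
- workorder.job_done(): hands the job in, once; it reports no verdict.
Trained networks look in a picture, given as the dict that the camera call returned (one of the last four; its "shot" number tells which), for a name from the list of things; names that differ only in an ending like _2 or _b are one class to them, and where a whole thing is asked for, a point or a joint stands for the part that bears it (a point fixed in the world has none). Each returns a list of dicts, best first, with "confidence" (0 to 1); they miss things now and then, are a little off and sometimes report something else, mostly with a low value. They report only what shows in the picture. A call takes as long as a camera call. They do not tell look-alikes from the thing itself.
- nets.recognise(picture, label): "xyz" ([x, y, z] in mm, in world coordinates, good to about 4 mm: the middle of the surface that is visible of it).
- nets.outline_of(picture, label): "pixels" (480x640 bool, what is visible of it).
- nets.pinpoint(picture, label): "xyz" ([x, y, z] in mm, in world coordinates, good to about 4 mm: a listed point, or the origin of a listed thing).
The state is a dict: "clock": time; "joints": joint angles; "joint_vel": joint speeds; "joint_efforts": joint torques, N m; "position": TCP position; "ee_rot": TCP orientation; "contact_force": force on the tool from outside, world axes, zero at the start; "wrist_torque": the same for the moment, N m; "gripper_width": finger opening in mm.
Only numpy, scipy, OpenCV 4.12 (cv2) and the standard library are available. Lean on these libraries where they do the work, as an engineer would, in place of code of your own. Each camera call takes 0.05 s, during which the arm holds its last target.

TASK

Press the garlic keeper's tray by its knob so that it pops open, lay the garlic bulb in the tray, then press the tray in until its push-push latch catches, let go and make sure that it stays shut. Press gently, only until you feel the latch come up against its stop, and leave the other things on the table where they are.

Things in the scene. Friction and masses are not known exactly. Their poses are not given: they have to be found in the camera images.
- keeper: Garlic keeper: low light-wood box fixed to the table, 132 mm deep (its x), 150 wide (y), 82 high, vent slots in its sides. Origin: centre of its underside; z up. Its open front faces its own -x and holds the white tray; it is turned so that this front looks roughly to the robot's left (+y). Pushing the tray in means pushing along the keeper's +x.
- tray (a joint): Slide of the tray, in m: 0 = latched shut (the start), +0.07 = fully open (moved along the keeper's -x), negative = pressed in past the latched place. A damped spring drives it outwards (7 N when shut, 3.5 N when open, about 0.1 m/s). The latch's stop lies 12 to 33 mm past 0; this differs from start to start and cannot be seen.
- keeper_mouth (a point): Centre of the keeper's front opening, 41 mm above the table; axes as the keeper's. Push-push latch: press the latched tray in to the stop and back off, and it runs out to 0.07. Press it in again from fully open (it must have come out all the way) to the stop and back off: it springs back to 0 and stays. Backed off short of the stop it does not change over.
- tray_knob (a point): Centre of the flat round face of the steel push knob (34 mm across, 7 thick, on a 22 mm stem) on the tray's front, 41 mm above the table; moves with the tray; looks along the keeper's -x, 44 mm in front of the keeper when latched. At the stop the push rises from 8 N by some 8 N per mm: 12 to 14 N is ample, over 20 N damages the latch.
- tray_floor (a point): Centre of the white tray's floor (upper side), 14 mm above the table; axes as the keeper's; moves with the tray. Inside: x from -37 to +39 mm of this point, 130 mm wide (y); side and back walls rise 21 mm above the floor, the front 57. Fully open, x = -37 to +26 mm lies outside the keeper. The keeper leaves 62 mm over the floor.
- garlic: The one garlic bulb, pale pink-white, 49 x 50 x 51 mm, loose on the table, standing upright at the start. Origin: centre of its underside; z up through its neck.
- garlic_center (a point): Centre of the garlic bulb, 25 mm above its underside.
- lime: Bystander: green lime, 51 x 42 x 41 mm.
- pepper_jar: Bystander: small round jar with a dark lid, 44 mm across, 96 mm high.
- pickle_bowl: Bystander: dark speckled bowl, 132 mm across, 63 mm high.
- small_glass: Bystander: small glass, 49 mm across, 62 mm high.
- mushroom: Bystander: a mushroom lying down, 110 x 60 x 62 mm.
Not all that is in view belongs to the job. Leave any blue look-alike of the garlic alone.

How it is judged (in metres and radians):
On the way, in this order (a step that is already met when the one before it is completed fails the run):
1. the tray has popped fully open (value of joint tray above 0.06 m), for 0.2 s.
2. the garlic lies in the open tray, let go (value of joint tray above 0.05 m and x of garlic_center in the frame of tray_floor between -0.037 and 0.039 m and y of garlic_center in the frame of tray_floor between -0.065 and 0.065 m and z of garlic_center in the frame of tray_floor below 0.04 m and contact force between the fingers and garlic below 0.05 N), for 0.2 s.
At the end, for the whole second after the job is handed in: The tray is latched shut (within 3 mm of its latched place, still) with nothing pressing on it, and the garlic bulb lies at rest in it, its centre inside the tray's walls and less than 40 mm above the tray's floor (value of joint tray between -0.003 and 0.003 m and velocity of joint tray between -0.01 and 0.01 m/s and x of garlic_center in the frame of tray_floor between -0.037 and 0.039 m and y of garlic_center in the frame of tray_floor between -0.065 and 0.065 m and z of garlic_center in the frame of tray_floor below 0.04 m and linear speed of garlic below 0.03 m/s); the robot touches nothing.
It fails at once if the keeper or its tray is pressed with more than 20 N (contact force between any of the fingers, the arm and keeper above 20 N).
It fails at once if a bystander is shifted by more than 30 mm (distance of any of lime, pepper_jar, pickle_bowl, small_glass, mushroom from where it was at the start of the episode above 0.03 m).
It also fails if it takes over 70 s, if anything falls off the work surface, if the arm or the gripper's body presses on something with over 40 N, if the wrist force passes 120 N, or if a joint passes its speed limit or range.

## Working session

There is one attempt and no reset: what is moved stays moved. The work goes in short steps, Python scripts to look and compute and a tool call to move; the robot and the scene stay as the last step left them, time stands still between calls to the robot, and variables do not carry over. Pictures are saved under pics/ and viewed, and the job is handed in when it is done.

Besides the shell and the picture viewer there is one more tool, called as name(argument=value, ...), one argument or row to a line, values as JSON. apply_moves: Moves the arm, as the interface text tells. Its arguments: {"type":"object","properties":{"steps":{"type":"array"}},"required":["steps"]}

```bash
mkdir -p pics; ls
python3 - <<'E'
from bench import telemetry, get_image, workorder, nets, arm
import cv2
s=telemetry.read_state();print(s); print([a for a in dir(arm) if a[0]!='_'])
for n in ["scene","top"]:
    p=get_image(n);cv2.imwrite(f"pics/{n}0.png",p["frame"]);print(n,p["fx"],p["cx"],p["cy"],p["origin"],p["orientation"],p["shot"])
    for l in ["keeper","keeper_mouth","tray_knob","tray_floor","garlic","garlic_center","lime","pepper_jar","pickle_bowl","small_glass","mushroom"]:
        r=nets.pinpoint(p,l)
        print(l,[(d["xyz"],d["confidence"]) for d in r[:3]])
print(telemetry.read_state()["clock"])
E
```

```text
pics
{'clock': 0.0, 'joints': array([-8.79410216e-01,  3.85586604e-01,  6.58638810e-03, -4.75674363e-04,
       -1.19400708e+00, -2.58576815e-01]), 'joint_vel': array([-0.00062438,  0.00108089, -0.00079276,  0.00068037,  0.00183781,
       -0.00080512]), 'joint_efforts': array([ 3.12375550e-04, -3.92282546e+01,  1.88400739e+01,  4.18632388e+00,
       -4.65679768e-03, -2.62587281e-05]), 'position': array([ 261.90590481, -566.87181743,  252.19142711]), 'ee_rot': array([ 5.38857998e-01,  8.42395861e-01,  5.48167884e-04, -9.85128081e-04]), 'contact_force': array([ 0.12034709, -0.91752881,  0.06360958]), 'wrist_torque': array([-0.01475485,  0.03115488,  0.03782472]), 'gripper_width': 85.45426738092853}
['IKError', 'nose_length']
scene 572.2537566669495 311.41076995829883 237.60726475601385 [-387.88979203  619.12533508 1133.2194661 ] [-0.43192534  0.82364473 -0.32342993  0.17447905] 1
keeper [([494.6, -184.7, 0.4], 0.79)]
keeper_mouth [([484.5, -112.9, 36.1], 0.92)]
tray_knob [([473.4, -81.3, 39.9], 0.6)]
tray_floor [([494.1, -159.9, 17.6], 0.87)]
garlic [([608.2, 26.5, 0.4], 0.77), ([561
[... 444 characters left out ...]
72055 [ 320.46137042   63.31537362 1219.21774413] [-0.70605157  0.70674572 -0.02627753  0.03620988] 2
keeper [([499.4, -184.1, -3.6], 0.9)]
keeper_mouth [([485.3, -110.6, 39.6], 0.84)]
tray_knob [([472.8, -74.3, 39.0], 0.85)]
tray_floor []
garlic [([531.0, 78.2, 4.5], 0.8), ([159.0, 311.5, 1.4], 0.71), ([455.2, 179.4, 3.8], 0.68)]
garlic_center [([533.3, 83.5, 26.4], 0.95), ([454.8, 180.1, 25.5], 0.9), ([568.3, 192.2, 23.2], 0.82)]
lime [([635.7, 119.4, 1.3], 0.56)]
pepper_jar [([678.4, -34.4, -2.7], 0.61)]
pickle_bowl [([309.7, 232.4, 3.1], 0.87)]
small_glass [([361.6, -121.8, 0.9], 0.98), ([307.5, 230.2, 3.8], 0.35)]
mushroom [([360.3, 69.3, -1.7], 0.85), ([362.4, -121.9, -0.4], 0.21)]
1.2
```

View pics/top0.png

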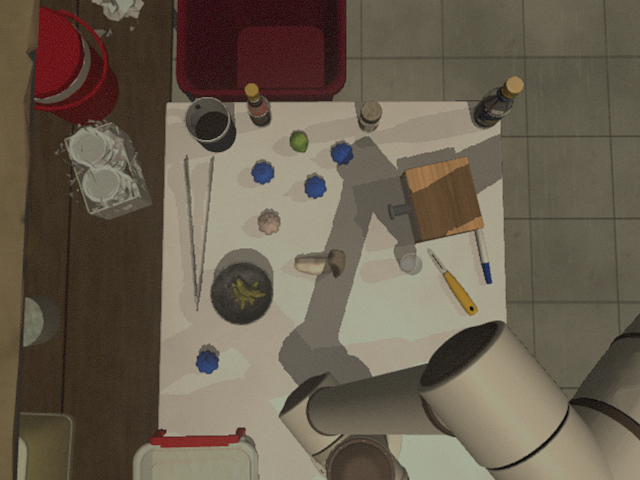

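View pics/scene0.png

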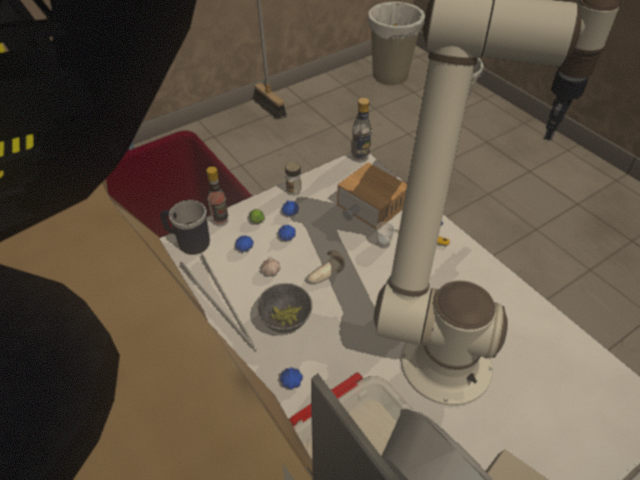

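View pics/k.png

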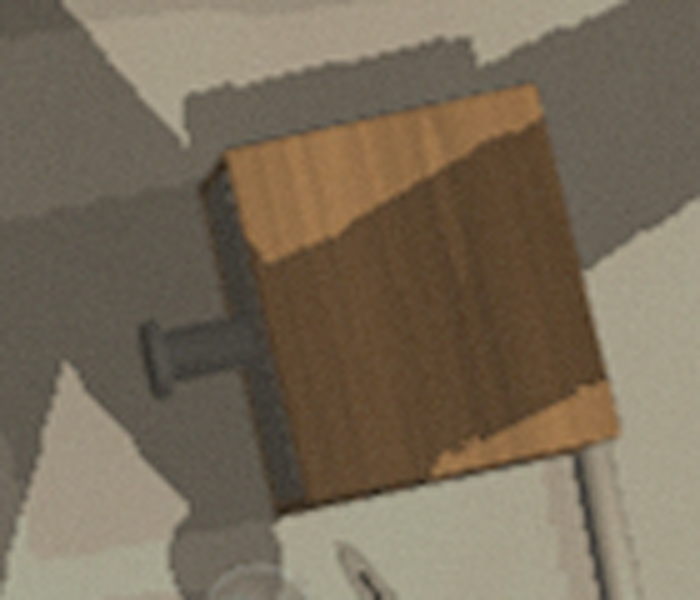

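Run:
```python
from h import *
p=get_image("top")
C=[onz(p,360+a/5,140+b/5,82)for a,b in[(225,153),(540,87),(618,437),(303,500)]]
for c in C: print(c.round(1))
ctr=np.mean(C,0);print(ctr)
for i,j in[(0,1),(3,2),(0,3),(1,2)]:
    d=C[j]-C[i];print(np.linalg.norm(d),np.degrees(np.arctan2(d[1],d[0])))
print("knob",onz(p,360+148/5,140+358/5,41))
for z in(20,28): print("garlic",onz(p,268.9,222.5,z))
s=get_image("scene")
for d in nets.outline_of(s,"garlic"):
    v,u=np.nonzero(d["pixels"]);print(u.mean(),v.mean(),onz(s,u.mean(),v.mean(),28))
```

```text
[ 553.5 -105.5   82. ]
[ 580.5 -235.    82. ]
[ 436. -263.   82.]
[ 410.5 -135.    82. ]
[ 495.12007623 -184.61035435   82.        ]
132.3125851486256 -78.19156341957851
130.53653637087572 -78.74659594806386
145.9735846155968 -168.33186118842673
147.25319885836603 -169.0241095772459
knob [474.06723468 -77.79211001  41.        ]
garlic [453.71388172 179.55577589  20.        ]
garlic [452.82495217 178.78033438  28.        ]
291.0 377.7182320441989 [154.79601346 310.59554635  28.        ]
270.33584905660376 266.42264150943396 [447.5191255  182.30552351  28.        ]
286.0462962962963 232.15740740740742 [525.59274888  84.88972183  28.        ]
243.900826446281 242.94628099173553 [556.0074549  196.91171645  28.        ]
289.9463414634146 208.15121951219513 [597.0698965   26.04419721  28.        ]
256.13775510204084 216.19897959183675 [623.58040633 119.48346547  28.        ]
```

Run:
```python
from h import *
go([461.4,-18,200],11.4)
```

```text
clock 1.55 pos [ 262.2 -567.3  253.3] F [ 0.6 -0.7  0.6] w 85.1 xang 114.8
xyz cm [41.51 41.13  5.33]
rot [ 0.     -0.      1.8046]
```

Run:
```python
from h import *
go([461.4,-18,200],191.4)
```

```text
clock 1.55 pos [ 262.2 -567.3  253.3] F [ 0.6 -0.7  0.6] w 85.1 xang 114.8
xyz cm [41.51 41.13  5.33]
rot [ 0.      0.     -1.3369]
```

apply_moves(
  steps=[
    {"hand":0,"xyz":[41.5,41.1,5.3],"delta_rot":[0,0,-1.337]},
    {"hand":0,"xyz":[41.5,41.1,5.3],"delta_rot":[0,0,-1.337]},
    {"hand":0,"xyz":[41.5,41.1,5.3],"delta_rot":[0,0,-1.337]},
    {"hand":0,"xyz":[41.5,41.1,5.3],"delta_rot":[0,0,-1.337]},
    {"hand":0,"xyz":[41.5,41.1,5.3],"delta_rot":[0,0,-1.337]},
    {"hand":0,"xyz":[41.5,41.1,5.3],"delta_rot":[0,0,-1.337]},
    {"hand":0,"xyz":[41.5,41.1,5.3],"delta_rot":[0,0,-1.337]},
    {"hand":0,"xyz":[41.5,41.1,5.3],"delta_rot":[0,0,-1.337]},
    {"hand":0,"xyz":[41.5,41.1,5.3],"delta_rot":[0,0,-1.337]},
    {"hand":0,"xyz":[41.5,41.1,5.3],"delta_rot":[0,0,-1.337]},
    {"hand":0,"xyz":[41.5,41.1,5.3],"delta_rot":[0,0,-1.337]},
    {"hand":0,"xyz":[41.5,41.1,5.3],"delta_rot":[0,0,-1.337]},
  ],
)

```text
clock: 2.55
position: [432.2, -97.2, 208.5]
ee_rot: [-0.101, 0.995, -0.0, 0.001]
contact_force: [0.1, -0.3, -0.5]
gripper_width: -0.2
```

apply_moves(
  steps=[
    {"hand":0,"xyz":[0,0,0],"delta_rot":[0,0,0]},
  ],
)

```text
clock: 2.63
position: [434.1, -94.2, 208.2]
ee_rot: [-0.103, 0.995, 0.0, 0.001]
contact_force: [0.0, 0.4, -1.1]
gripper_width: 0.0
```

Run:
```python
from h import *
go([461.4,-18,50],191.4)
```

```text
clock 2.6333 pos [434.1 -94.2 208.2] F [ 0.   0.4 -1.1] w 0.0 xang -168.13
xyz cm [-4.21  6.89 15.83]
rot [0.0001 0.0019 0.0082]
```

apply_moves(
  steps=[
    {"hand":0,"xyz":[-4.2,6.9,1],"delta_rot":[0,0.002,0.008]},
    {"hand":0,"xyz":[-4.2,6.9,1],"delta_rot":[0,0.002,0.008]},
    {"hand":0,"xyz":[-4.2,6.9,4],"delta_rot":[0,0.002,0.008]},
    {"hand":0,"xyz":[-4.2,6.9,8],"delta_rot":[0,0.002,0.008]},
    {"hand":0,"xyz":[-4.2,6.9,12],"delta_rot":[0,0.002,0.008]},
    {"hand":0,"xyz":[-4.2,6.9,15.8],"delta_rot":[0,0.002,0.008]},
    {"hand":0,"xyz":[-4.2,6.9,15.8],"delta_rot":[0,0.002,0.008]},
    {"hand":0,"xyz":[-4.2,6.9,15.8],"delta_rot":[0,0.002,0.008]},
  ],
)

```text
clock: 3.3
position: [458.6, -23.8, 49.0]
ee_rot: [-0.095, 0.995, -0.001, -0.003]
contact_force: [0.3, 0.4, 0.0]
gripper_width: 0.2
```

Run:
```python
from h import *
go([473.3-.198*15,-76.8+.98*15,50],191.4)
p=get_image("wrist");cv2.imwrite("pics/w1.png",p["frame"])
p=get_image("scene");cv2.imwrite("pics/s1.png",cv2.resize(p["frame"][130:330,250:510],None,fx=3,fy=3))
```

```text
clock 3.3 pos [458.6 -23.8  49. ] F [0.3 0.4 0. ] w 0.2 xang -169.04
xyz cm [-0.42 -3.99 -0.1 ]
rot [-0.0009 -0.007  -0.0077]
```

View pics/w1.png

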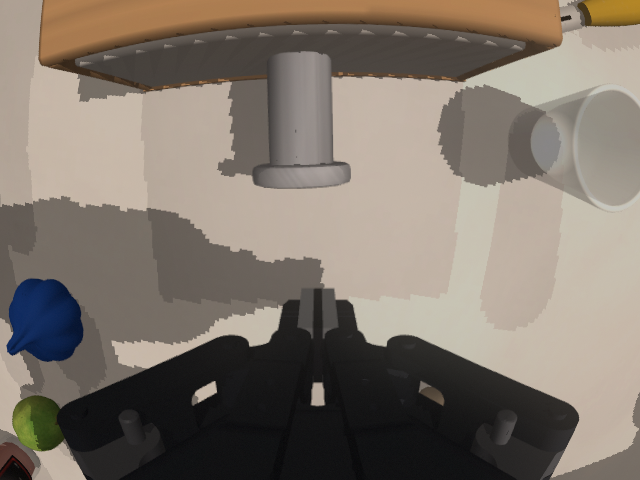

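View pics/s1.png

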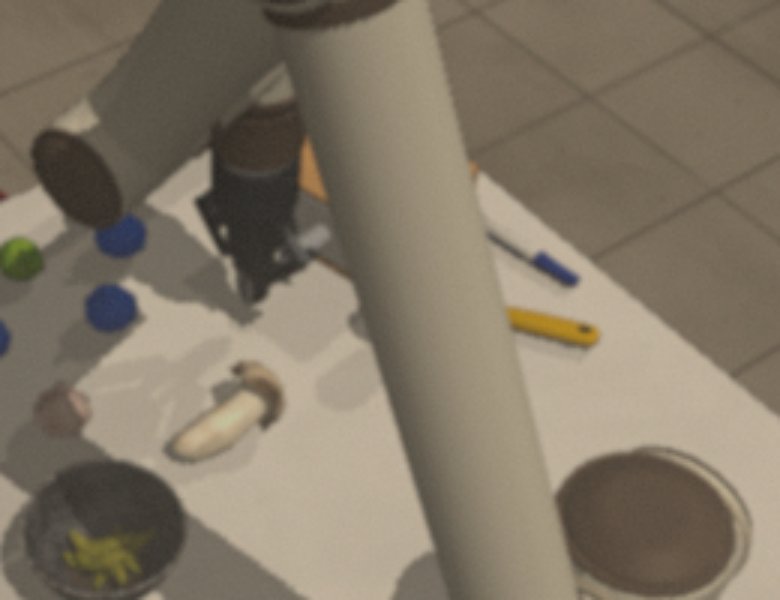

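apply_moves(
  steps=[
    {"hand":0,"xyz":[-0.4,-1,0],"delta_rot":[0,-0.005,-0.008]},
    {"hand":0,"xyz":[-0.4,-2,0],"delta_rot":[0,-0.005,-0.008]},
    {"hand":0,"xyz":[-0.4,-3,0],"delta_rot":[0,-0.005,-0.008]},
    {"hand":0,"xyz":[-0.4,-3.6,0],"delta_rot":[0,-0.005,-0.008]},
    {"hand":0,"xyz":[-0.4,-3.6,0],"delta_rot":[0,-0.005,-0.008]},
    {"hand":0,"xyz":[-0.4,-3.6,0],"delta_rot":[0,-0.005,-0.008]},
  ],
)

```text
clock: 3.9
position: [470.3, -58.4, 50.7]
ee_rot: [-0.099, 0.995, 0.0, 0.002]
contact_force: [0.5, 0.3, -0.7]
gripper_width: -0.1
```

apply_moves(
  steps=[
    {"hand":0,"xyz":[0,-0.1,0],"delta_rot":[0,0,0]},
    {"hand":0,"xyz":[0,-0.2,0],"delta_rot":[0,0,0]},
    {"hand":0,"xyz":[0,-0.3,0],"delta_rot":[0,0,0]},
    {"hand":0,"xyz":[0,-0.3,0],"delta_rot":[0,0,0]},
  ],
)

```text
clock: 4.23
position: [470.7, -60.7, 50.0]
ee_rot: [-0.099, 0.995, 0.0, 0.001]
contact_force: [0.1, -0.2, -0.5]
gripper_width: -0.0
```

Run:
```python
from h import *
go([473.3-.198*15,-76.8+.98*15,50],191.4)
```

```text
clock 4.2333 pos [470.7 -60.7  50. ] F [ 0.1 -0.2 -0.5] w -0.0 xang -168.58
xyz cm [ 0.07 -0.13  0.  ]
rot [-0.      0.0028  0.0003]
```

apply_moves(
  steps=[
    {"hand":0,"xyz":[0,-0.1,0],"delta_rot":[0,0,0]},
    {"hand":0,"xyz":[0,-0.2,0],"delta_rot":[0,0,0]},
    {"hand":0,"xyz":[0,-0.3,0],"delta_rot":[0,0,0]},
    {"hand":0,"xyz":[0,-0.3,0],"delta_rot":[0,0,0]},
  ],
)

```text
clock: 4.57
position: [471.4, -63.8, 50.1]
ee_rot: [-0.099, 0.995, 0.0, 0.001]
contact_force: [-0.3, 0.9, 0.2]
gripper_width: 0.1
```

apply_moves(
  steps=[
    {"hand":0,"xyz":[0,-0.1,0],"delta_rot":[0,0,0]},
    {"hand":0,"xyz":[0,-0.2,0],"delta_rot":[0,0,0]},
    {"hand":0,"xyz":[0,-0.3,0],"delta_rot":[0,0,0]},
    {"hand":0,"xyz":[0,-0.3,0],"delta_rot":[0,0,0]},
  ],
)

```text
clock: 4.9
position: [471.8, -66.1, 50.1]
ee_rot: [-0.099, 0.995, 0.001, 0.002]
contact_force: [-1.3, 4.4, 1.0]
gripper_width: 0.1
```

apply_moves(
  steps=[
    {"hand":0,"xyz":[0,-0.1,0],"delta_rot":[0,0,0]},
    {"hand":0,"xyz":[0,-0.2,0],"delta_rot":[0,0,0]},
    {"hand":0,"xyz":[0,-0.3,0],"delta_rot":[0,0,0]},
    {"hand":0,"xyz":[0,-0.3,0],"delta_rot":[0,0,0]},
  ],
)

```text
clock: 5.23
position: [472.4, -68.8, 50.1]
ee_rot: [-0.099, 0.995, 0.001, 0.002]
contact_force: [-1.5, 6.5, 0.8]
gripper_width: 0.1
```

apply_moves(
  steps=[
    {"hand":0,"xyz":[0,-0.1,0],"delta_rot":[0,0,0]},
    {"hand":0,"xyz":[0,-0.2,0],"delta_rot":[0,0,0]},
    {"hand":0,"xyz":[0,-0.3,0],"delta_rot":[0,0,0]},
    {"hand":0,"xyz":[0,-0.4,0],"delta_rot":[0,0,0]},
    {"hand":0,"xyz":[0,-0.5,0],"delta_rot":[0,0,0]},
    {"hand":0,"xyz":[0,-0.6,0],"delta_rot":[0,0,0]},
    {"hand":0,"xyz":[0,-0.6,0],"delta_rot":[0,0,0]},
  ],
)

```text
clock: 5.82
position: [473.6, -74.5, 50.1]
ee_rot: [-0.099, 0.995, 0.001, 0.002]
contact_force: [-2.5, 7.3, 1.3]
gripper_width: 0.1
```

apply_moves(
  steps=[
    {"hand":0,"xyz":[0,-0.05,0],"delta_rot":[0,0,0]},
    {"hand":0,"xyz":[0,-0.1,0],"delta_rot":[0,0,0]},
  ],
)

```text
clock: 5.98
position: [473.8, -75.4, 50.1]
ee_rot: [-0.099, 0.995, 0.001, 0.002]
contact_force: [-1.7, 8.0, 1.4]
gripper_width: 0.2
```

apply_moves(
  steps=[
    {"hand":0,"xyz":[0,-0.05,0],"delta_rot":[0,0,0]},
    {"hand":0,"xyz":[0,-0.1,0],"delta_rot":[0,0,0]},
  ],
)

```text
clock: 6.15
position: [474.0, -76.4, 50.1]
ee_rot: [-0.099, 0.995, 0.001, 0.002]
contact_force: [-1.5, 7.6, 1.2]
gripper_width: 0.4
```

apply_moves(
  steps=[
    {"hand":0,"xyz":[0,-0.06,0],"delta_rot":[0,0,0]},
    {"hand":0,"xyz":[0,-0.12,0],"delta_rot":[0,0,0]},
    {"hand":0,"xyz":[0,-0.12,0],"delta_rot":[0,0,0]},
  ],
)

```text
clock: 6.4
position: [474.3, -77.6, 50.1]
ee_rot: [-0.099, 0.995, 0.001, 0.002]
contact_force: [-1.4, 7.9, 1.7]
gripper_width: 0.2
```

apply_moves(
  steps=[
    {"hand":0,"xyz":[0,-0.06,0],"delta_rot":[0,0,0]},
    {"hand":0,"xyz":[0,-0.12,0],"delta_rot":[0,0,0]},
    {"hand":0,"xyz":[0,-0.12,0],"delta_rot":[0,0,0]},
  ],
)

```text
clock: 6.65
position: [474.5, -78.7, 50.1]
ee_rot: [-0.099, 0.995, 0.001, 0.002]
contact_force: [-0.7, 8.4, 1.4]
gripper_width: 0.1
```

apply_moves(
  steps=[
    {"hand":0,"xyz":[0,-0.06,0],"delta_rot":[0,0,0]},
    {"hand":0,"xyz":[0,-0.12,0],"delta_rot":[0,0,0]},
    {"hand":0,"xyz":[0,-0.12,0],"delta_rot":[0,0,0]},
  ],
)

```text
clock: 6.9
position: [474.8, -79.9, 50.1]
ee_rot: [-0.099, 0.995, 0.001, 0.002]
contact_force: [-1.0, 7.3, 1.0]
gripper_width: -0.1
```

apply_moves(
  steps=[
    {"hand":0,"xyz":[0,-0.06,0],"delta_rot":[0,0,0]},
    {"hand":0,"xyz":[0,-0.12,0],"delta_rot":[0,0,0]},
    {"hand":0,"xyz":[0,-0.12,0],"delta_rot":[0,0,0]},
  ],
)

```text
clock: 7.15
position: [475.1, -81.0, 50.1]
ee_rot: [-0.099, 0.995, 0.001, 0.002]
contact_force: [-1.2, 7.7, 1.5]
gripper_width: -0.2
```

apply_moves(
  steps=[
    {"hand":0,"xyz":[0,-0.06,0],"delta_rot":[0,0,0]},
    {"hand":0,"xyz":[0,-0.12,0],"delta_rot":[0,0,0]},
    {"hand":0,"xyz":[0,-0.12,0],"delta_rot":[0,0,0]},
  ],
)

```text
clock: 7.4
position: [475.3, -82.2, 50.1]
ee_rot: [-0.099, 0.995, 0.001, 0.002]
contact_force: [-1.6, 8.5, 2.0]
gripper_width: 0.0
```

apply_moves(
  steps=[
    {"hand":0,"xyz":[0,-0.06,0],"delta_rot":[0,0,0]},
    {"hand":0,"xyz":[0,-0.12,0],"delta_rot":[0,0,0]},
    {"hand":0,"xyz":[0,-0.12,0],"delta_rot":[0,0,0]},
  ],
)

```text
clock: 7.65
position: [475.5, -83.3, 50.1]
ee_rot: [-0.099, 0.995, 0.001, 0.002]
contact_force: [-1.4, 8.1, 1.1]
gripper_width: 0.0
```

apply_moves(
  steps=[
    {"hand":0,"xyz":[0,-0.06,0],"delta_rot":[0,0,0]},
    {"hand":0,"xyz":[0,-0.12,0],"delta_rot":[0,0,0]},
    {"hand":0,"xyz":[0,-0.12,0],"delta_rot":[0,0,0]},
  ],
)

```text
clock: 7.9
position: [475.8, -84.5, 50.1]
ee_rot: [-0.099, 0.995, 0.001, 0.002]
contact_force: [-2.1, 8.3, 1.4]
gripper_width: 0.0
```

apply_moves(
  steps=[
    {"hand":0,"xyz":[0,-0.06,0],"delta_rot":[0,0,0]},
    {"hand":0,"xyz":[0,-0.12,0],"delta_rot":[0,0,0]},
    {"hand":0,"xyz":[0,-0.12,0],"delta_rot":[0,0,0]},
  ],
)

```text
clock: 8.15
position: [476.0, -85.7, 50.1]
ee_rot: [-0.099, 0.995, 0.001, 0.002]
contact_force: [-1.0, 7.3, 1.1]
gripper_width: -0.2
```

apply_moves(
  steps=[
    {"hand":0,"xyz":[0,-0.06,0],"delta_rot":[0,0,0]},
    {"hand":0,"xyz":[0,-0.12,0],"delta_rot":[0,0,0]},
    {"hand":0,"xyz":[0,-0.12,0],"delta_rot":[0,0,0]},
  ],
)

```text
clock: 8.4
position: [476.3, -86.7, 50.1]
ee_rot: [-0.099, 0.995, 0.001, 0.002]
contact_force: [-1.9, 10.1, 1.5]
gripper_width: 0.3
```

apply_moves(
  steps=[
    {"hand":0,"xyz":[0,-0.03,0],"delta_rot":[0,0,0]},
    {"hand":0,"xyz":[0,-0.03,0],"delta_rot":[0,0,0]},
    {"hand":0,"xyz":[0,-0.03,0],"delta_rot":[0,0,0]},
  ],
)

```text
clock: 8.65
position: [476.3, -86.8, 50.1]
ee_rot: [-0.099, 0.995, 0.001, 0.002]
contact_force: [-1.6, 10.5, 1.8]
gripper_width: -0.1
```

apply_moves(
  steps=[
    {"hand":0,"xyz":[0,-0.03,0],"delta_rot":[0,0,0]},
    {"hand":0,"xyz":[0,-0.06,0],"delta_rot":[0,0,0]},
    {"hand":0,"xyz":[0,-0.06,0],"delta_rot":[0,0,0]},
  ],
)

```text
clock: 8.9
position: [476.4, -87.2, 50.1]
ee_rot: [-0.099, 0.995, 0.001, 0.002]
contact_force: [-2.5, 13.0, 2.6]
gripper_width: 0.1
```

apply_moves(
  steps=[
    {"hand":0,"xyz":[0,2,0],"delta_rot":[0,0,0]},
    {"hand":0,"xyz":[0,5,0],"delta_rot":[0,0,0]},
    {"hand":0,"xyz":[0,8,0],"delta_rot":[0,0,0]},
    {"hand":0,"xyz":[0,11,0],"delta_rot":[0,0,0]},
    {"hand":0,"xyz":[0,13,0],"delta_rot":[0,0,0]},
    {"hand":0,"xyz":[0,13,-4],"delta_rot":[0,0,0]},
    {"hand":1,"xyz":[0,13,-8],"delta_rot":[0,0,0]},
    {"hand":1,"xyz":[0,13,-12],"delta_rot":[0,0,0]},
    {"hand":1,"xyz":[0,13,-12],"delta_rot":[0,0,0]},
    {"hand":1,"xyz":[0,13,-12],"delta_rot":[0,0,0]},
  ],
)

```text
clock: 9.73
position: [451.6, 39.1, 172.7]
ee_rot: [-0.099, 0.995, 0.001, 0.005]
contact_force: [-0.2, -0.3, -0.5]
gripper_width: 48.0
```

Run:
```python
from h import *
go([454,179,140],191.4)
p=get_image("wrist");cv2.imwrite("pics/w2.png",p["frame"])
p=get_image("top");cv2.imwrite("pics/t2.png",cv2.resize(p["frame"][130:280,240:500],None,fx=3,fy=3))
for d in nets.pinpoint(p,"tray_knob"): print(d["xyz"],d["confidence"])
```

```text
clock 9.7333 pos [451.6  39.1 172.7] F [-0.2 -0.3 -0.5] w 48.0 xang -168.58
xyz cm [-2.97 13.66  3.32]
rot [0.0015 0.0095 0.0003]
[463.3, -22.1, 39.4] 0.79
```

View pics/w2.png

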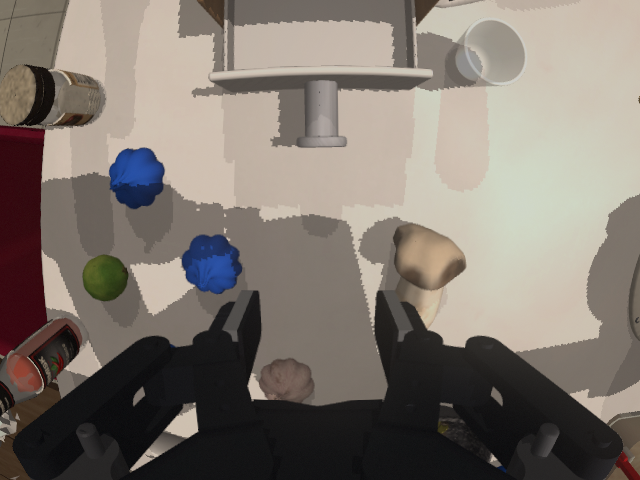

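View pics/t2.png

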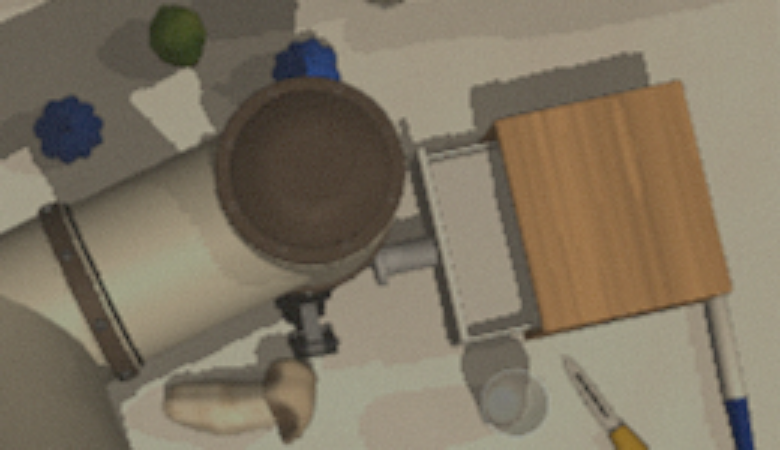

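apply_moves(
  steps=[
    {"hand":1,"xyz":[-3,4,0],"delta_rot":[0,0.009,0]},
    {"hand":1,"xyz":[-3,8,1],"delta_rot":[0,0.009,0]},
    {"hand":1,"xyz":[-3,11,2],"delta_rot":[0,0.009,0]},
    {"hand":1,"xyz":[-3,13.7,3.3],"delta_rot":[0,0.009,0]},
    {"hand":1,"xyz":[-3,13.7,3.3],"delta_rot":[0,0.009,0]},
    {"hand":1,"xyz":[-3,13.7,3.3],"delta_rot":[0,0.009,0]},
  ],
)

```text
clock: 10.38
position: [451.5, 179.0, 134.8]
ee_rot: [-0.101, 0.995, -0.002, -0.005]
contact_force: [-0.8, -0.4, 0.8]
gripper_width: 85.5
```

Run:
```python
from h import *
p=get_image("wrist");cv2.imwrite("pics/w3.png",p["frame"])
for l in ["garlic_center","garlic"]:
  for d in nets.pinpoint(p,l): print(l,d["xyz"],d["confidence"])
def fray(p,u,v):
    x,y=(u-p["cx"])/p["fx"],(v-p["cy"])/p["fy"];t=np.hypot(x,y)
    return R.from_quat(p["orientation"]).apply([np.sin(t)*x/t,np.sin(t)*y/t,np.cos(t)])
for d in nets.outline_of(p,"garlic"):
    v,u=np.nonzero(d["pixels"]);r=fray(p,u.mean(),v.mean());o=np.array(p["origin"]);print(u.mean(),v.mean(),len(u),d["confidence"],o+r*(26-o[2])/r[2])
go([454,179,28],191.4)
```

```text
garlic_center [454.8, 182.7, 21.2] 0.96
garlic_center [528.1, 81.8, 25.0] 0.89
garlic [531.2, 83.8, -3.9] 0.72
garlic [603.4, 25.3, 1.8] 0.69
garlic [454.5, 179.4, 2.6] 0.58
312.50725350381117 249.112859601672 4067 0.92 [453.05227466 179.42341035  26.        ]
139.919384057971 9.778985507246377 1104 0.92 [598.94102096  40.34680958  26.        ]
155.2096268869268 238.48590145257762 3511 0.81 [559.2923554  193.43324765  26.        ]
223.30293699668402 78.59545239223117 4222 0.8 [528.9130372   83.08729912  26.        ]
clock 10.5833 pos [452.8 177.8 137. ] F [-0.6 -0.1 -0.5] w 85.2 xang -168.67
xyz cm [-0.21  0.1  10.9 ]
rot [-0.0004 -0.0066 -0.0012]
```

View pics/w3.png

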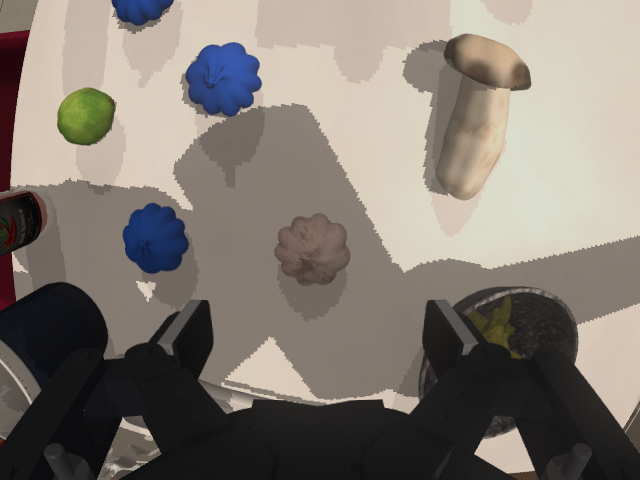

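apply_moves(
  steps=[
    {"hand":1,"xyz":[-0.15,0.15,3],"delta_rot":[0,-0.004,0]},
    {"hand":1,"xyz":[-0.15,0.15,6],"delta_rot":[0,-0.004,0]},
    {"hand":1,"xyz":[-0.15,0.15,9],"delta_rot":[0,-0.004,0]},
    {"hand":1,"xyz":[-0.15,0.15,10.7],"delta_rot":[0,-0.004,0]},
    {"hand":1,"xyz":[-0.15,0.15,10.7],"delta_rot":[0,-0.004,0]},
    {"hand":1,"xyz":[-0.15,0.15,10.7],"delta_rot":[0,-0.004,0]},
  ],
)

```text
clock: 11.08
position: [453.5, 179.4, 30.1]
ee_rot: [-0.099, 0.995, -0.001, -0.002]
contact_force: [0.3, 0.0, -0.2]
gripper_width: 85.1
```

apply_moves(
  steps=[
    {"hand":0,"xyz":[0,0,0],"delta_rot":[0,0,0]},
    {"hand":0,"xyz":[0,0,0],"delta_rot":[0,0,0]},
    {"hand":0,"xyz":[0,0,0],"delta_rot":[0,0,0]},
    {"hand":0,"xyz":[0,0,0],"delta_rot":[0,0,0]},
    {"hand":0,"xyz":[0,0,0],"delta_rot":[0,0,0]},
    {"hand":0,"xyz":[0,0,0],"delta_rot":[0,0,0]},
    {"hand":0,"xyz":[0,0,0],"delta_rot":[0,0,0]},
    {"hand":0,"xyz":[0,0,0],"delta_rot":[0,0,0]},
  ],
)

```text
clock: 11.75
position: [454.3, 180.9, 32.3]
ee_rot: [-0.1, 0.995, 0.001, 0.0]
contact_force: [-0.7, -2.0, 8.6]
gripper_width: 46.5
```

apply_moves(
  steps=[
    {"hand":0,"xyz":[0,0,-3],"delta_rot":[0,0,0]},
    {"hand":0,"xyz":[0,0,-6],"delta_rot":[0,0,0]},
    {"hand":0,"xyz":[0,0,-9],"delta_rot":[0,0,0]},
    {"hand":0,"xyz":[0,0,-12],"delta_rot":[0,0,0]},
    {"hand":0,"xyz":[0,0,-13],"delta_rot":[0,0,0]},
    {"hand":0,"xyz":[0,0,-13],"delta_rot":[0,0,0]},
  ],
)

```text
clock: 12.25
position: [455.2, 181.6, 164.4]
ee_rot: [-0.1, 0.995, 0.002, 0.003]
contact_force: [0.3, 0.2, 0.1]
gripper_width: 46.5
```

Run:
```python
from h import *
s=telemetry.read_state()
p=get_image("wrist");cv2.imwrite("pics/w4.png",p["frame"])
p=get_image("top");cv2.imwrite("pics/t4.png",cv2.resize(p["frame"][130:260,350:500],None,fx=5,fy=5,interpolation=cv2.INTER_CUBIC))
for l in ["tray_floor","tray_knob"]:
  for d in nets.pinpoint(p,l): print(l,d["xyz"],d["confidence"])
go([495.1,-184.6,120],191.4)
```

```text
tray_knob [459.8, -6.0, 41.0] 0.9
clock 12.45 pos [452.7 179.8 159. ] F [ 0.6 -0.2 -0.3] w 46.7 xang -168.62
xyz cm [  3.02 -36.56   3.95]
rot [-0.0009 -0.0044 -0.0003]
```

View pics/w4.png

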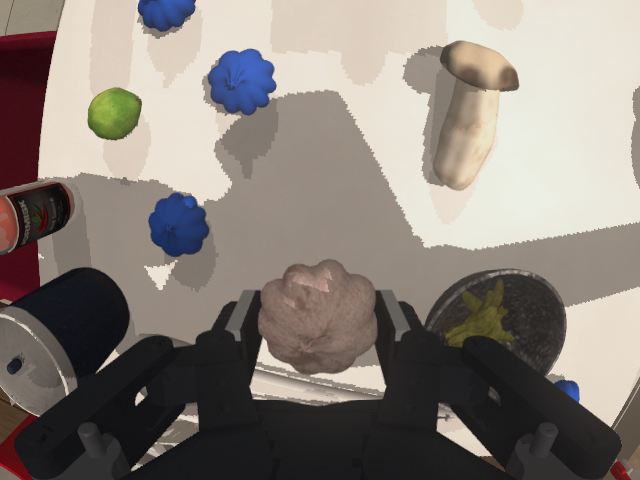

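View pics/t4.png

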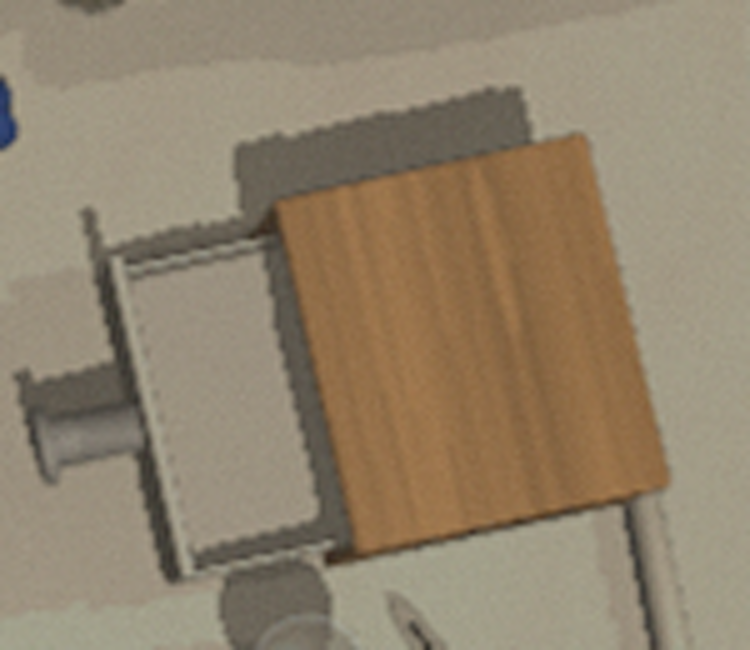

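Run:
```python
from h import *
go([475.8,-89,130],191.4)
```

```text
clock 12.45 pos [452.7 179.8 159. ] F [ 0.6 -0.2 -0.3] w 46.7 xang -168.62
xyz cm [  3.03 -26.81   2.94]
rot [-0.0009 -0.0044 -0.0003]
```

apply_moves(
  steps=[
    {"hand":0,"xyz":[1,-3.5,0],"delta_rot":[0,-0.004,0]},
    {"hand":0,"xyz":[2,-7,0],"delta_rot":[0,-0.004,0]},
    {"hand":0,"xyz":[3,-10.5,0],"delta_rot":[0,-0.004,0]},
    {"hand":0,"xyz":[3,-14,0],"delta_rot":[0,-0.004,0]},
    {"hand":0,"xyz":[3,-17.5,0],"delta_rot":[0,-0.004,0]},
    {"hand":0,"xyz":[3,-21,0],"delta_rot":[0,-0.004,0]},
    {"hand":0,"xyz":[3,-24,1],"delta_rot":[0,-0.004,0]},
    {"hand":0,"xyz":[3,-26.3,2],"delta_rot":[0,-0.004,0]},
    {"hand":0,"xyz":[3,-26.8,2.9],"delta_rot":[0,-0.004,0]},
    {"hand":0,"xyz":[3,-26.8,2.9],"delta_rot":[0,-0.004,0]},
    {"hand":0,"xyz":[3,-26.8,2.9],"delta_rot":[0,-0.004,0]},
  ],
)

```text
clock: 13.37
position: [476.2, -88.2, 129.9]
ee_rot: [-0.099, 0.995, 0.0, -0.001]
contact_force: [0.4, 0.2, -0.1]
gripper_width: 46.6
```

Run:
```python
from h import *
p=get_image("wrist");cv2.imwrite("pics/w5.png",p["frame"])
go([475.8,-89,49],191.4)
```

```text
clock 13.4167 pos [476.7 -87.7 130.6] F [ 0.3 -0.3  0.3] w 46.5 xang -168.56
xyz cm [ 0.12 -0.11  8.16]
rot [0.     0.0002 0.0007]
```

View pics/w5.png

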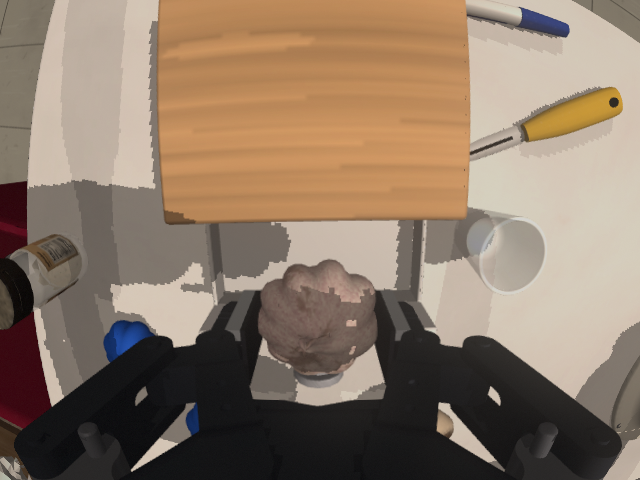

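apply_moves(
  steps=[
    {"hand":0,"xyz":[0.1,-0.1,2],"delta_rot":[0,0,0]},
    {"hand":0,"xyz":[0.1,-0.1,4],"delta_rot":[0,0,0]},
    {"hand":0,"xyz":[0.1,-0.1,6],"delta_rot":[0,0,0]},
    {"hand":0,"xyz":[0.1,-0.1,7.2],"delta_rot":[0,0,0]},
    {"hand":0,"xyz":[0.1,-0.1,7.9],"delta_rot":[0,0,0]},
    {"hand":0,"xyz":[0.1,-0.1,7.9],"delta_rot":[0,0,0]},
    {"hand":0,"xyz":[0.1,-0.1,7.9],"delta_rot":[0,0,0]},
  ],
)

```text
clock: 14.0
position: [477.0, -88.6, 52.7]
ee_rot: [-0.1, 0.995, 0.0, 0.001]
contact_force: [-0.8, 0.3, -0.4]
gripper_width: 46.3
```

apply_moves(
  steps=[
    {"hand":0,"xyz":[0,0,0.15],"delta_rot":[0,0,0]},
    {"hand":0,"xyz":[0,0,0.3],"delta_rot":[0,0,0]},
    {"hand":0,"xyz":[0,0,0.3],"delta_rot":[0,0,0]},
  ],
)

```text
clock: 14.25
position: [476.8, -89.3, 49.8]
ee_rot: [-0.099, 0.995, 0.0, 0.002]
contact_force: [0.4, -0.1, -0.5]
gripper_width: 46.5
```

apply_moves(
  steps=[
    {"hand":0.75,"xyz":[0,0,0],"delta_rot":[0,0,0]},
    {"hand":0.75,"xyz":[0,0,0],"delta_rot":[0,0,0]},
    {"hand":0.75,"xyz":[0,0,0],"delta_rot":[0,0,0]},
    {"hand":0.75,"xyz":[0,0,0],"delta_rot":[0,0,0]},
    {"hand":0.75,"xyz":[0,0,0],"delta_rot":[0,0,0]},
    {"hand":0.75,"xyz":[0,0,-1],"delta_rot":[0,0,0]},
    {"hand":0.75,"xyz":[0,0,-3],"delta_rot":[0,0,0]},
    {"hand":0.75,"xyz":[0,0,-6],"delta_rot":[0,0,0]},
    {"hand":0.75,"xyz":[0,0,-9],"delta_rot":[0,0,0]},
    {"hand":0.75,"xyz":[0,0,-9],"delta_rot":[0,0,0]},
    {"hand":0.75,"xyz":[0,0,-9],"delta_rot":[0,0,0]},
  ],
)

```text
clock: 15.17
position: [477.3, -89.3, 141.1]
ee_rot: [-0.099, 0.995, 0.0, 0.003]
contact_force: [-0.8, 0.8, -0.6]
gripper_width: 63.8
```

Run:
```python
from h import *
p=get_image("wrist");cv2.imwrite("pics/w6.png",p["frame"])
for d in nets.pinpoint(p,"garlic_center"): print(d["xyz"],d["confidence"])
go([495.1-.198*225,-184.6+.98*225,140],191.4)
```

```text
[476.8, -86.4, 34.6] 0.95
[602.9, 20.1, 22.9] 0.82
clock 15.2667 pos [475.6 -89.5 138.7] F [ 0.3 -0.2 -0.4] w 64.0 xang -168.62
xyz cm [-1.000e-02  1.278e+01 -1.200e-01]
rot [ 0.0004  0.001  -0.0004]
```

View pics/w6.png

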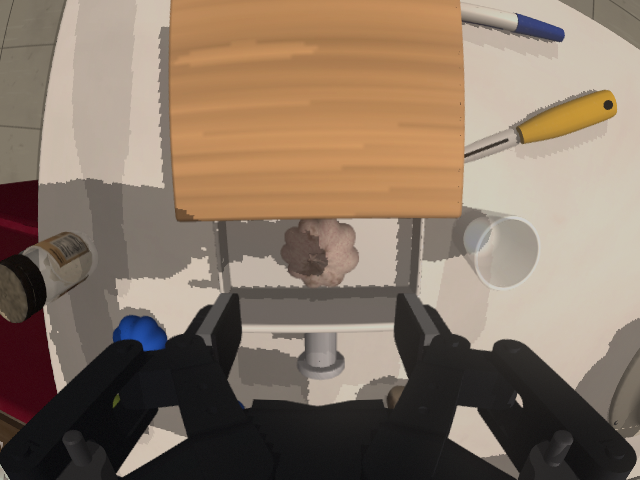

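apply_moves(
  steps=[
    {"hand":0,"xyz":[0,3,0],"delta_rot":[0,0,0]},
    {"hand":0,"xyz":[0,6,0],"delta_rot":[0,0,0]},
    {"hand":0,"xyz":[0,9,0],"delta_rot":[0,0,0]},
    {"hand":0,"xyz":[0,12,0],"delta_rot":[0,0,0]},
    {"hand":0,"xyz":[0,12.8,1],"delta_rot":[0,0,0]},
    {"hand":0,"xyz":[0,12.8,3],"delta_rot":[0,0,0]},
    {"hand":0,"xyz":[0,12.8,6],"delta_rot":[0,0,0]},
    {"hand":0,"xyz":[0,12.8,9],"delta_rot":[0,0,0]},
    {"hand":0,"xyz":[0,12.8,9],"delta_rot":[0,0,0]},
    {"hand":0,"xyz":[0,12.8,9],"delta_rot":[0,0,0]},
    {"hand":0,"xyz":[0,12.8,9],"delta_rot":[0,0,0]},
  ],
)

```text
clock: 16.18
position: [451.6, 36.1, 49.7]
ee_rot: [-0.1, 0.995, -0.0, 0.001]
contact_force: [1.3, 0.7, 0.1]
gripper_width: 0.0
```

```bash
cat >> h.py <<'E'
def k():
    s=telemetry.read_state();print("keeperx",((s["position"][:2]-[495.1,-184.6])@[.198,-.98]).round(1),"keepery",((s["position"][:2]-[495.1,-184.6])@[.98,.198]).round(1),s["contact_force"].round(1))
E
python3 - <<'E'
from h import *
k();go([476.4,-87.2,50],191.4)
E
```

```text
keeperx -224.9 keepery 1.1 [1.3 0.7 0.1]
clock 16.1833 pos [451.6  36.1  49.7] F [1.3 0.7 0.1] w 0.0 xang -168.57
xyz cm [ 1.000e-02 -1.258e+01 -3.000e-02]
rot [-0.0004  0.002   0.0004]
```

apply_moves(
  steps=[
    {"hand":0,"xyz":[0,-1,0],"delta_rot":[0,0,0]},
    {"hand":0,"xyz":[0,-2,0],"delta_rot":[0,0,0]},
    {"hand":0,"xyz":[0,-2.6,0],"delta_rot":[0,0,0]},
    {"hand":0,"xyz":[0,-2.8,0],"delta_rot":[0,0,0]},
    {"hand":0,"xyz":[0,-3,0],"delta_rot":[0,0,0]},
    {"hand":0,"xyz":[0,-3.2,0],"delta_rot":[0,0,0]},
    {"hand":0,"xyz":[0,-3.4,0],"delta_rot":[0,0,0]},
    {"hand":0,"xyz":[0,-3.6,0],"delta_rot":[0,0,0]},
    {"hand":0,"xyz":[0,-3.8,0],"delta_rot":[0,0,0]},
    {"hand":0,"xyz":[0,-4,0],"delta_rot":[0,0,0]},
  ],
)

```text
clock: 17.02
position: [459.1, -2.6, 49.5]
ee_rot: [-0.1, 0.995, 0.0, 0.001]
contact_force: [-2.0, 5.4, 3.2]
gripper_width: -0.1
```

apply_moves(
  steps=[
    {"hand":0,"xyz":[0,-0.2,0],"delta_rot":[0,0,0]},
    {"hand":0,"xyz":[0,-0.4,0],"delta_rot":[0,0,0]},
    {"hand":0,"xyz":[0,-0.6,0],"delta_rot":[0,0,0]},
    {"hand":0,"xyz":[0,-0.8,0],"delta_rot":[0,0,0]},
    {"hand":0,"xyz":[0,-1.0,0],"delta_rot":[0,0,0]},
    {"hand":0,"xyz":[0,-1.2,0],"delta_rot":[0,0,0]},
    {"hand":0,"xyz":[0,-1.4,0],"delta_rot":[0,0,0]},
    {"hand":0,"xyz":[0,-1.6,0],"delta_rot":[0,0,0]},
    {"hand":0,"xyz":[0,-1.8,0],"delta_rot":[0,0,0]},
    {"hand":0,"xyz":[0,-2,0],"delta_rot":[0,0,0]},
  ],
)

```text
clock: 17.85
position: [463.3, -21.9, 49.5]
ee_rot: [-0.1, 0.995, 0.0, 0.001]
contact_force: [-1.9, 5.0, 3.4]
gripper_width: 0.3
```

Run:
```python
from h import *
k();go([476.4,-87.2,50],191.4)
```

```text
keeperx -165.7 keepery 1.1 [-1.9  5.   3.4]
clock 17.85 pos [463.3 -21.9  49.5] F [-1.9  5.   3.4] w 0.3 xang -168.55
xyz cm [ 0.01 -6.66 -0.06]
rot [0.0007 0.0029 0.0008]
```

apply_moves(
  steps=[
    {"hand":0,"xyz":[0,-0.25,0],"delta_rot":[0,0,0]},
    {"hand":0,"xyz":[0,-0.5,0],"delta_rot":[0,0,0]},
    {"hand":0,"xyz":[0,-0.75,0],"delta_rot":[0,0,0]},
    {"hand":0,"xyz":[0,-1.0,0],"delta_rot":[0,0,0]},
    {"hand":0,"xyz":[0,-1.25,0],"delta_rot":[0,0,0]},
    {"hand":0,"xyz":[0,-1.5,0],"delta_rot":[0,0,0]},
    {"hand":0,"xyz":[0,-1.75,0],"delta_rot":[0,0,0]},
    {"hand":0,"xyz":[0,-2.0,0],"delta_rot":[0,0,0]},
    {"hand":0,"xyz":[0,-2.25,0],"delta_rot":[0,0,0]},
    {"hand":0,"xyz":[0,-2.5,0],"delta_rot":[0,0,0]},
  ],
)

```text
clock: 18.68
position: [468.6, -46.1, 49.5]
ee_rot: [-0.1, 0.995, 0.001, 0.002]
contact_force: [-2.5, 8.8, 2.7]
gripper_width: 0.1
```

apply_moves(
  steps=[
    {"hand":0,"xyz":[0,-0.25,0],"delta_rot":[0,0,0]},
    {"hand":0,"xyz":[0,-0.5,0],"delta_rot":[0,0,0]},
    {"hand":0,"xyz":[0,-0.75,0],"delta_rot":[0,0,0]},
    {"hand":0,"xyz":[0,-1.0,0],"delta_rot":[0,0,0]},
    {"hand":0,"xyz":[0,-1.25,0],"delta_rot":[0,0,0]},
    {"hand":0,"xyz":[0,-1.5,0],"delta_rot":[0,0,0]},
    {"hand":0,"xyz":[0,-1.75,0],"delta_rot":[0,0,0]},
    {"hand":0,"xyz":[0,-2.0,0],"delta_rot":[0,0,0]},
    {"hand":0,"xyz":[0,-2.25,0],"delta_rot":[0,0,0]},
    {"hand":0,"xyz":[0,-2.5,0],"delta_rot":[0,0,0]},
    {"hand":0,"xyz":[0,-2.5,0],"delta_rot":[0,0,0]},
  ],
)

```text
clock: 19.6
position: [473.9, -70.7, 49.5]
ee_rot: [-0.1, 0.995, 0.001, 0.002]
contact_force: [-0.1, 7.3, 1.0]
gripper_width: 0.1
```

Run:
```python
from h import *
k();go([476.4,-87.2,50],191.4)
p=get_image("top");cv2.imwrite("pics/t7.png",cv2.resize(p["frame"][130:260,350:500],None,fx=5,fy=5,interpolation=cv2.INTER_CUBIC))
```

```text
keeperx -115.8 keepery 1.8 [-0.1  7.3  1. ]
clock 19.6 pos [473.9 -70.7  49.5] F [-0.1  7.3  1. ] w 0.1 xang -168.55
xyz cm [ 0.08 -1.67 -0.05]
rot [0.0007 0.0044 0.0009]
```

apply_moves(
  steps=[
    {"hand":0,"xyz":[0,-0.2,0],"delta_rot":[0,0,0]},
    {"hand":0,"xyz":[0,-0.4,0],"delta_rot":[0,0,0]},
    {"hand":0,"xyz":[0,-0.6,0],"delta_rot":[0,0,0]},
    {"hand":0,"xyz":[0,-0.8,0],"delta_rot":[0,0,0]},
    {"hand":0,"xyz":[0,-1.0,0],"delta_rot":[0,0,0]},
    {"hand":0,"xyz":[0,-1.2,0],"delta_rot":[0,0,0]},
    {"hand":0,"xyz":[0,-1.3,0],"delta_rot":[0,0,0]},
    {"hand":0,"xyz":[0,-1.3,0],"delta_rot":[0,0,0]},
  ],
)

```text
clock: 20.32
position: [476.6, -83.2, 49.5]
ee_rot: [-0.1, 0.995, 0.001, 0.002]
contact_force: [-1.1, 7.1, 1.8]
gripper_width: -0.4
```

apply_moves(
  steps=[
    {"hand":0,"xyz":[0,-0.1,0],"delta_rot":[0,0,0]},
    {"hand":0,"xyz":[0,-0.2,0],"delta_rot":[0,0,0]},
    {"hand":0,"xyz":[0,-0.2,0],"delta_rot":[0,0,0]},
    {"hand":0,"xyz":[0,-0.2,0],"delta_rot":[0,0,0]},
  ],
)

```text
clock: 20.65
position: [477.0, -85.1, 49.5]
ee_rot: [-0.1, 0.995, 0.001, 0.002]
contact_force: [-0.4, 8.3, 2.3]
gripper_width: 0.3
```

apply_moves(
  steps=[
    {"hand":0,"xyz":[0,-0.06,0],"delta_rot":[0,0,0]},
    {"hand":0,"xyz":[0,-0.12,0],"delta_rot":[0,0,0]},
    {"hand":0,"xyz":[0,-0.12,0],"delta_rot":[0,0,0]},
  ],
)

```text
clock: 20.9
position: [477.3, -86.2, 49.5]
ee_rot: [-0.1, 0.995, 0.001, 0.002]
contact_force: [0.4, 9.2, 2.0]
gripper_width: -0.1
```

apply_moves(
  steps=[
    {"hand":0,"xyz":[0,-0.05,0],"delta_rot":[0,0,0]},
    {"hand":0,"xyz":[0,-0.06,0],"delta_rot":[0,0,0]},
    {"hand":0,"xyz":[0,-0.06,0],"delta_rot":[0,0,0]},
  ],
)

```text
clock: 21.15
position: [477.3, -86.5, 49.5]
ee_rot: [-0.1, 0.995, 0.001, 0.002]
contact_force: [-0.8, 10.3, 1.3]
gripper_width: -0.2
```

apply_moves(
  steps=[
    {"hand":0,"xyz":[0,-0.05,0],"delta_rot":[0,0,0]},
    {"hand":0,"xyz":[0,-0.08,0],"delta_rot":[0,0,0]},
    {"hand":0,"xyz":[0,-0.08,0],"delta_rot":[0,0,0]},
  ],
)

```text
clock: 21.4
position: [477.4, -87.1, 49.6]
ee_rot: [-0.1, 0.995, 0.001, 0.002]
contact_force: [-0.7, 12.8, 2.5]
gripper_width: 0.2
```

apply_moves(
  steps=[
    {"hand":0,"xyz":[0,0.3,0],"delta_rot":[0,0,0]},
    {"hand":0,"xyz":[0,0.6,0],"delta_rot":[0,0,0]},
    {"hand":0,"xyz":[0,0.9,0],"delta_rot":[0,0,0]},
    {"hand":0,"xyz":[0,1.2,0],"delta_rot":[0,0,0]},
    {"hand":0,"xyz":[0,1.5,0],"delta_rot":[0,0,0]},
    {"hand":0,"xyz":[0,1.8,0],"delta_rot":[0,0,0]},
    {"hand":0,"xyz":[0,2.1,0],"delta_rot":[0,0,0]},
    {"hand":0,"xyz":[0,2.5,0],"delta_rot":[0,0,0]},
    {"hand":0,"xyz":[0,5,0],"delta_rot":[0,0,0]},
    {"hand":0,"xyz":[0,9,0],"delta_rot":[0,0,0]},
    {"hand":0,"xyz":[0,13,0],"delta_rot":[0,0,0]},
    {"hand":0,"xyz":[0,13,-2],"delta_rot":[0,0,0]},
  ],
)

```text
clock: 22.4
position: [447.9, 41.9, 67.0]
ee_rot: [-0.102, 0.995, -0.001, -0.002]
contact_force: [-0.3, -0.4, -1.0]
gripper_width: 0.3
```

apply_moves(
  steps=[
    {"hand":0,"xyz":[0,1,-4],"delta_rot":[0,0,0]},
    {"hand":0,"xyz":[0,3,-8],"delta_rot":[0,0,0]},
    {"hand":0,"xyz":[0,5,-12],"delta_rot":[0,0,0]},
    {"hand":0,"xyz":[0,7,-14],"delta_rot":[0,0,0]},
    {"hand":0,"xyz":[0,7,-14],"delta_rot":[0,0,0]},
    {"hand":0,"xyz":[0,7,-14],"delta_rot":[0,0,0]},
    {"hand":0,"xyz":[0,7,-14],"delta_rot":[0,0,0]},
  ],
)

```text
clock: 22.98
position: [435.6, 106.4, 208.5]
ee_rot: [-0.099, 0.995, -0.0, -0.0]
contact_force: [0.2, -0.5, -0.6]
gripper_width: 0.1
```

Run:
```python
from h import *
k()
w=get_image("wrist");cv2.imwrite("pics/w8.png",w["frame"])
p=get_image("top");cv2.imwrite("pics/t8.png",cv2.resize(p["frame"][90:340,200:510],None,fx=2.4,fy=2.4,interpolation=cv2.INTER_CUBIC))
for q in(w,p):
  for d in nets.pinpoint(q,"tray_knob")+nets.pinpoint(q,"garlic_center"): print(d["xyz"],d["confidence"])
print(telemetry.read_state()["clock"])
```

```text
keeperx -297.0 keepery -0.7 [ 0.2 -0.5 -0.6]
[604.5, 19.1, 23.3] 0.92
[566.1, 195.0, 22.0] 0.76
[530.2, 81.3, 24.6] 0.58
[476.8, -76.0, 40.5] 0.76
[608.9, 22.9, 26.0] 0.81
[568.9, 190.3, 23.4] 0.55
[534.6, 83.7, 26.7] 0.42
23.2833
```

View pics/w8.png

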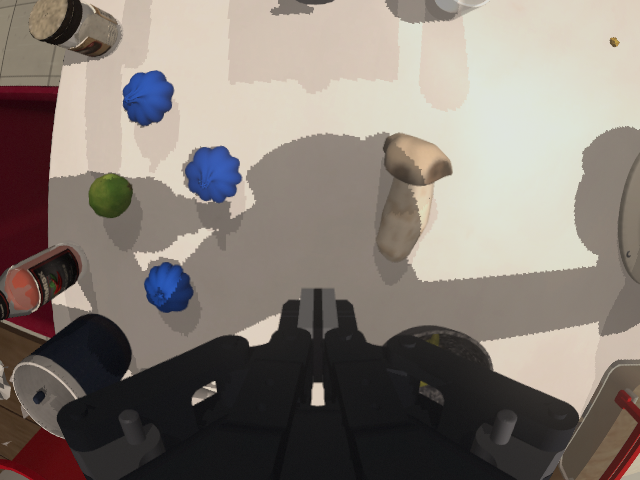

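View pics/t8.png

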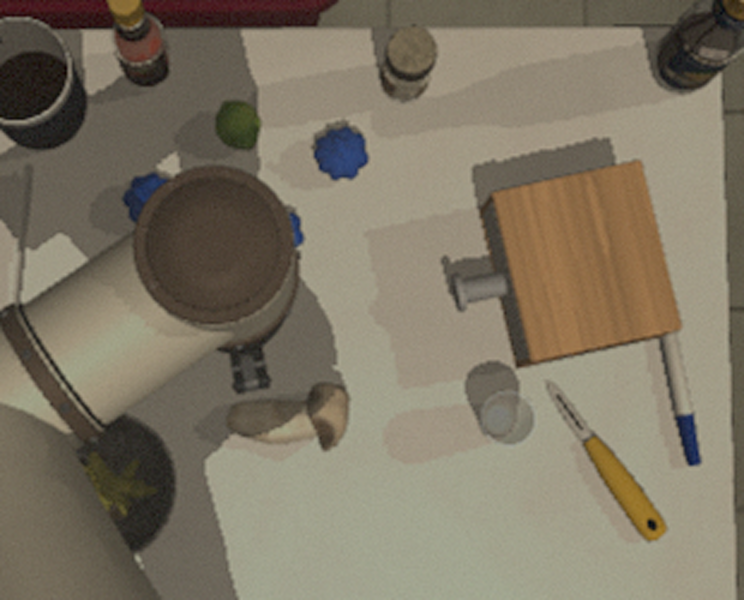

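apply_moves(
  steps=[
    {"hand":0,"xyz":[0,0,0],"delta_rot":[0,0,0]},
    {"hand":0,"xyz":[0,0,0],"delta_rot":[0,0,0]},
    {"hand":0,"xyz":[0,0,0],"delta_rot":[0,0,0]},
    {"hand":0,"xyz":[0,0,0],"delta_rot":[0,0,0]},
    {"hand":0,"xyz":[0,0,0],"delta_rot":[0,0,0]},
    {"hand":0,"xyz":[0,0,0],"delta_rot":[0,0,0]},
  ],
)

```text
clock: 23.78
position: [436.5, 107.0, 209.3]
ee_rot: [-0.099, 0.995, 0.0, 0.001]
contact_force: [-0.2, -0.5, -0.2]
gripper_width: -0.2
```

Run:
```python
from h import *
p=get_image("top");f=p["frame"]
a=cv2.imread("pics/top0.png")
A=cv2.cvtColor(a[190:225,383:404],6).astype(np.float32);B=cv2.cvtColor(f[190:225,383:404],6).astype(np.float32)
cv2.imwrite("pics/cmp.png",cv2.resize(np.hstack([a[180:240,375:420],f[180:240,375:420]]),None,fx=8,fy=8,interpolation=cv2.INTER_CUBIC))
for d in nets.pinpoint(p,"tray_knob"): print(d["xyz"],d["confidence"])
```

```text
[477.1, -73.5, 40.8] 0.82
```

View pics/cmp.png

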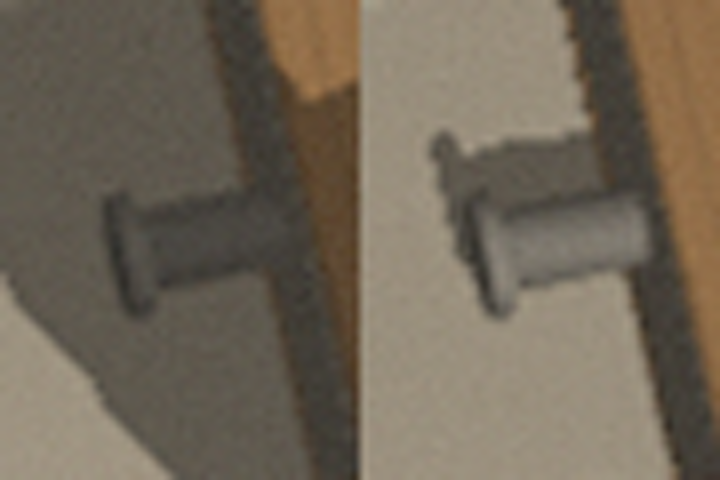

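The knob sits at the same pixel as at the start (left half about x=130, right half about 490-360=130), so the tray is latched and still.

```bash
python3 -c "
from bench import workorder
print(workorder.job_done())"
```

```text
the job is handed in; nothing more can be done
None
```

The garlic is in the tray, the tray is latched shut, and the job is handed in at about 24 s of the 70 s allowed.

- **Opening:** I pressed the knob with closed fingers to about 13 N, and the tray ran out fully. The images showed the knob about 70 mm further out.
- **Garlic:** I laid the pale bulb in the tray and let go. The wrist image showed it standing mid-tray between the walls.
- **Closing:** I pressed the tray in again to the same stop. It also took about 13 N, and the largest reading in the run was about 13.4 N. After I backed off, the knob returned to its starting pixel position and was still there 0.5 s later.

**Final state:** The arm was clear, with only noise in the force reading. I saw no bystander moved in the last images, but I judged that by eye rather than measuring it.

**Not confirmed or unexpected:**
- The garlic can't be seen with the tray shut, so its final position is inferred from the placement.
- When the fingers closed on the garlic, the wrist read a brief 8.6 N upward, probably the fingertips brushing the table.
- The knob's detected position in the last two looks differed by 2.5 mm, which is within the network's error.

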